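Post a used specimen pot through the sprung flap of the disposal bin

TASK

Throw away the used specimen pot (blue cap) waiting on the bin's feed shelf: push the orange self-closing flap open with one finger and, while that finger keeps it open, push the pot through the doorway with the other finger so that it drops into the bin. Do not shove the flap open with the pot, and do not lift the pot off the shelf. Finish with the flap shut again and leave the other things on the trolley where they stand.

Things in the scene. Friction and masses are not known exactly. Their poses are not given: they have to be found in the camera images.
- bin: White disposal bin, aluminium feed shelf in front, fixed; place and yaw vary. Origin: on the table (z = 0) under the middle of the doorway's sill; +x points level through the doorway into the bin, +y left as one looks in, +z up. Shelf: solid block, x -120 to 0 mm, y -50 to +50, top at z = 80, level with the sill. The mm values of the other entries are in this frame.
- lane (a point): Point on the shelf top at x = -60, y = -20, z = 80 mm, in the middle of the pot's lane. The lane runs along x to the doorway between two guide lips (4 mm wide, 8 mm high, centred on y = -46 and y = +6; 48 mm clear between them). From y = +8 to +50 the shelf is plain.
- sill (a point): Middle of the doorway's sill: x = 0, y = 0, z = 80 mm. Doorway: y -46 to +46, open at the top (no lintel), in a front wall 8 mm thick (x 0 to 8) with its top at z = 135. The bin is also open on top from x = 0 to 130; an orange cover strip (z 135 to 140) closes x 130 to 180.
- bin_floor (a point): Middle of the bin's floor: x = 90, y = 0, z = 4 mm (76 mm below the sill). The inside spans x 4 to 175, y -75 to +75; side and back walls reach z = 135.
- flap: Orange flap closing the doorway, 86 mm wide, 48 high, 4 thick. Origin: lower end of its upright hinge at x = 4, y = +44, z = 83 mm; its own -y runs to the free edge. Shut: axes parallel to the bin's. Opens only inward, turning about +z up to 1.7 rad; from 1.2 rad the pot's lane is clear. A spring shuts it (0.05 N m shut, 0.1 at 1.2 rad: 2 to 4 N at 25 mm from the hinge) in about 0.5 s.
- flap_edge (a point): Middle of the flap's free upright edge, 86 mm from the hinge, half-way up (z = 107 mm).
- used_pot: The used specimen pot: white upright cylinder 44 mm across, 48 mm tall, with a blue cap (top 11 mm); about 60 g. Origin: centre of its underside. It stands in the lane on the feed shelf, its centre 38 to 66 mm in front of the sill. It tips over the sill and drops in once its centre is pushed past the sill.
- pot_mid (a point): The middle of the used pot, on its axis, 24 mm above its underside.
- clean_pot_a: Clean pot with a green cap, 44 mm across, 48 mm tall, on the table left of the feed shelf. Origin: centre of underside. Leave alone.
- clean_pot_b: Clean pot with a green cap, 44 mm across, 48 mm tall, on the table right of the feed shelf. Origin: centre of underside. Leave alone.
- spirit_bottle: Clear bottle with a blue label, 64 mm across, 170 mm tall, loose on the table. Origin: centre of underside. Leave alone.
- saline_bottle: White bottle with a green cap, 60 mm across, 160 mm tall, loose on the table. Origin: centre of underside. Leave alone.
- glove_box: Red glove box 110 x 90 x 65 mm, loose on the table. Origin: centre of underside. Leave alone.
- bowl: Steel bowl 110 mm across, 50 mm tall, loose on the table. Origin: centre of underside. Leave alone.
- ointment_jar: Amber jar 56 mm across, 60 mm tall, loose on the table. Origin: centre of underside. Leave alone.
Not all that is in view belongs to the job. What is shaped like the used_pot but purple or yellow is not meant.

How it is judged:
By the outcome, as a careful person would: the job done as asked, in the order asked, and still so for the second after the job is handed in, with the robot touching nothing.
It also fails if it takes over 38 s, if anything falls off the work surface, if the arm or the gripper's body presses on something with over 40 N, if the wrist force passes 120 N, or if a joint passes its speed limit or range.

ROBOT

A 7-joint arm with a two-finger parallel gripper is mounted at the origin on the work surface. World frame = base frame: x ahead of the robot, y to its left, z up, the work surface at z = 0. Lengths are in m, angles in rad, forces in N, time in s.
With the tool pointing down it reaches from about 0.425 to 0.95 m from the base axis. Payload 16.7 kg.
Tool frame: the origin (TCP) lies on the mounting face of the last link; the fingertips stand 199 mm ahead of it and the grasp point (between the pads) lies 180 mm ahead of it; z points along the fingers, y is the line along which they close (so a half turn about z gives the same grasp; the last joint's range is limited). The gripper opens to 94 mm and grips with 3 to 60 N. Pads are 16 mm wide; open, the fingers measure 119 mm over their backs; the gripper's body (75 mm by 177 mm) begins 78 mm behind the grasp point.
Start: joints at [0.985, 0.426, 0.074, 1.606, -0.034, 1.111, -0.067], TCP at [0.286, -0.612, 0.405] pointing down, gripper open.
Joint ranges: [-2.85, 2.85], [-0.5, 2.14], [-1.23, 1.37], [0.21, 2.46], [-1.02, 4.16], [0.16, 2.05], [-2.73, 2.73]. Speed limits (rad/s): [1.89, 1.89, 2.39, 2.39, 3.01, 3.01, 3.01].

INTERFACE

Orientations are given as a unit quaternion [x, y, z, w].
In Python, from plant import bot gives the robot as it stands. The module is installed in compiled form; this text tells all that it offers.
- The arm moves only by the tool servo_tool, never from a script. Its argument "rows" is text: rows parted by semicolons, each of 5 numbers parted by spaces: the shift along the tool's x, y, z each as a share of 12 cm, from -1 to 1, then the turn about the tool's z as a share of 180 degrees, from -1 to 1, then the closure, from 0 (fully open) to 1 (shut). A call has 1 to 12 rows; each row shifts and turns the commanded pose from where the row before left it, along the tool's axes as they then stand; what a row does not reach is not made up. A row lasts 1/12 s, in which the tool goes at most 41.7 mm and 7.16 degrees, less where a joint would pass 70% of its speed; a pose out of reach is approached as far as the arm can. A call with a number of a shift or a turn outside -1 to 1 is refused whole. A call with a gripper value outside its range is refused whole. The fingers move at their own pace and stop on an object; "grip_force" is the grip in N (left out, the last holds). Time passes only in rows, so rows that do not move let the fingers close. It gives the time, the measured TCP pose, the force, the opening and the grip force at its end, in the units of the state.
- bot.observe(): the state, without advancing time (a new reading comes with each control period).
- bot.get_image(name): name is "side" or "top"; returns a dict with "frame" (384x512x3 uint8, red, green, blue), "fov_y" (degrees; the focal length in pixels is half the picture's height over the tangent of half this angle, whatever the lens; pixels are square), "cx", "cy" (the principal point, pixels), "extrinsics" (4x4, takes a point from world to camera coordinates). Camera axes: x right, y down, z forward; pixel columns grow to the right and rows downward; lengths in m; the calibration is good to about 2 mm. A picture is of the moment at which its call begins. There is no depth.
- bot.close_job(): hands the job in; it is judged then, once.
The state is a dict: "clock": time; "joint_positions": joint angles; "dq": joint speeds; "joint_torque": joint torques, N m; "tool_pos": TCP position; "eef_rot": TCP orientation; "force": force on the tool from outside, world axes, zero at the start; "wrist_torque": the same for the moment, N m; "grip_width": opening from 0.0 (shut) to 1.0 (fully open); "grasp_force": force on a finger pad.
Only numpy, scipy, OpenCV 4.12 (cv2) and the standard library are available. Lean on these libraries where they do the work, as an engineer would, in place of code of your own. Each camera call takes 0.05 s, during which the arm holds its last target. There are 200 camera calls.

## Working session

There is one attempt and no reset: what is moved stays moved. The work goes in short steps, Python scripts to look and compute and a tool call to move; the robot and the scene stay as the last step left them, time stands still between calls to the robot, and variables do not carry over. Pictures are saved under pics/ and viewed, at most 10 in all, crops included, and the job is handed in when it is done.

Besides the shell and the picture viewer there is one more tool, called as name(argument=value, ...), one argument or row to a line, values as JSON. servo_tool: Moves the arm, as the interface text tells. Shift numbers are shares of 12 cm and turn numbers shares of 180 degrees, none past 1 either way. Its arguments: {"type":"object","properties":{"rows":{"type":"string"},"grip_force":{"type":"number"}},"required":["rows"]}

```bash
mkdir -p pics
cat > h.py <<'E'
import numpy as np, cv2
from plant import bot
def cam(n):
    d=bot.get_image(n); f=d["frame"]; h=f.shape[0]
    F=h/2/np.tan(np.radians(d["fov_y"])/2)
    return f,F,d["cx"],d["cy"],np.array(d["extrinsics"])
def ray(c,u,v):
    f,F,cx,cy,E=c; R=E[:3,:3]
    return -R.T@E[:3,3], R.T@np.array([(u-cx)/F,(v-cy)/F,1])
def onz(c,u,v,z):
    o,d=ray(c,u,v); return o+d*(z-o[2])/d[2]
def proj(c,p):
    f,F,cx,cy,E=c; q=E[:3,:3]@np.asarray(p)+E[:3,3]; return np.array([cx+F*q[0]/q[2],cy+F*q[1]/q[2]])
def save(f,name): cv2.imwrite("pics/"+name,f[:,:,::-1])
E
python3 - <<'E'
from h import *
for n in("side","top"):
    c=cam(n); save(c[0],n+"0.png"); print(n,c[1:4],ray(c,c[2],c[3]))
s=bot.observe(); print({k:np.round(v,3) for k,v in s.items()})
E
```

```text
side (np.float64(482.7498615683871), 241.11262211713273, 190.0450380071643) (array([ 0.31094362, -1.17243706,  1.0968284 ]), array([ 0.16548966,  0.75381631, -0.6359042 ]))
top (np.float64(377.912061948474), 262.40980545452715, 191.22082292869092) (array([0.32636961, 0.00449756, 1.10997927]), array([ 0.22258407, -0.01362243, -0.97481832]))
{'clock': np.float64(0.1), 'joint_positions': array([ 0.985,  0.427,  0.074,  1.607, -0.034,  1.111, -0.067]), 'dq': array([-0.001, -0.002, -0.   , -0.001, -0.001, -0.001,  0.   ]), 'joint_torque': array([ 9.0000e-03, -9.3747e+01,  3.6770e+00, -4.5505e+01, -4.9000e-02,
        1.7000e-02,  0.0000e+00]), 'tool_pos': array([ 0.285, -0.611,  0.404]), 'eef_rot': array([ 0.976,  0.217, -0.   , -0.001]), 'force': array([ 0.925, -0.289, -0.847]), 'wrist_torque': array([-0.032, -0.004, -0.016]), 'grasp_force': np.float64(0.0), 'grip_width': np.float64(0.999)}
```

View pics/top0.png

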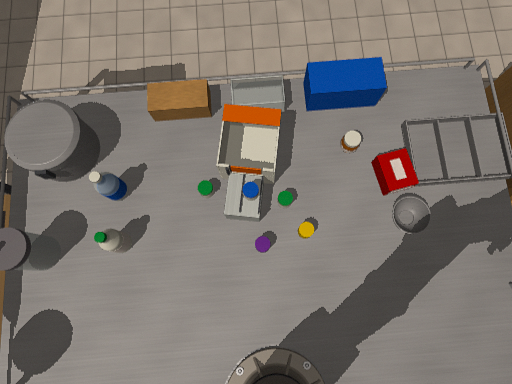

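View pics/side0.png

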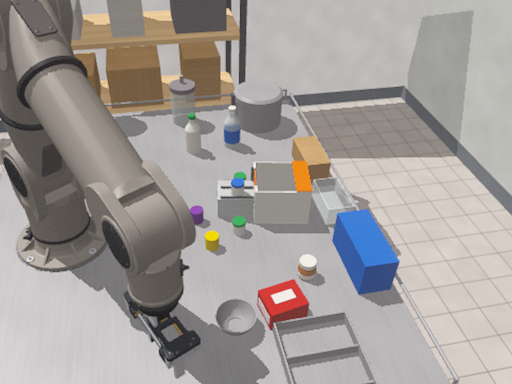

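The top view shows the bin at (250,140), its shelf at (244,195) and the flap at (246,170). The blue-capped pot on the shelf is at (251,189). The other pots are green (205,188) and (286,198), yellow (306,230) and purple (263,244). Only the blue-capped one on the shelf fits the description. I'll confirm it in a crop and measure.

```bash
cat > m.py <<'E'
from h import *
c=cam("top"); s=cam("side")
hsv=cv2.cvtColor(c[0],cv2.COLOR_RGB2HSV); hs=cv2.cvtColor(s[0],cv2.COLOR_RGB2HSV)
def blobs(h,lo,hi,roi):
    m=cv2.inRange(h,lo,hi); k=np.zeros_like(m); x0,y0,x1,y1=roi; k[y0:y1,x0:x1]=m[y0:y1,x0:x1]
    cs,_=cv2.findContours(k,cv2.RETR_EXTERNAL,cv2.CHAIN_APPROX_NONE)
    return sorted(cs,key=cv2.contourArea,reverse=True)
roi=(190,90,310,230)
for q in blobs(hsv,(4,150,90),(18,255,255),roi)[:3]:
    r=cv2.minAreaRect(q); print("orange",cv2.contourArea(q),np.round(r[0],1),r[1]); 
    if cv2.contourArea(q)>300:
        b=cv2.boxPoints(r); P=np.array([onz(c,u,v,.14) for u,v in b]); print(np.round(b,1).tolist(),np.round(P,3).tolist())
q=blobs(hsv,(100,150,60),(125,255,255),roi)[0]
(u,v),rr=cv2.minEnclosingCircle(q); print("blue",u,v,rr,onz(c,u,v,.128))
for q in blobs(hsv,(50,120,50),(80,255,255),roi)[:2]:
    (u,v),rr=cv2.minEnclosingCircle(q); print("green",u,v,rr,onz(c,u,v,.048))
cr=c[0][90:235,190:310]; save(cv2.resize(cr,None,fx=4,fy=4,interpolation=cv2.INTER_CUBIC),"crop_top.png")
cr=s[0][140:250,200:330]; save(cv2.resize(cr,None,fx=5,fy=5,interpolation=cv2.INTER_CUBIC),"crop_side.png")
E
python3 m.py
```

```text
orange 907.5 [251.4 114.8] (57.833553314208984, 17.113040924072266)
[[221.8000030517578, 120.5], [223.39999389648438, 103.5], [281.0, 109.0], [279.29998779296875, 126.0]] [[0.756, 0.086, 0.14], [0.806, 0.079, 0.14], [0.777, -0.079, 0.14], [0.727, -0.07, 0.14]]
orange 451.0 [200.  103.5] (27.0, 20.0)
[[190.0, 90.0], [210.0, 90.0], [210.0, 117.0], [190.0, 117.0]] [[0.855, 0.17, 0.14], [0.85, 0.114, 0.14], [0.769, 0.118, 0.14], [0.773, 0.173, 0.14]]
orange 122.0 [245.  169.4] (30.54764175415039, 5.0746893882751465)
blue 250.0483856201172 189.14515686035156 8.093756675720215 [0.55893163 0.0232074  0.128     ]
green 284.9210510253906 197.6052703857422 7.501251220703125 [ 0.54486972 -0.07324999  0.048     ]
green 204.85000610351562 187.14999389648438 7.419323444366455 [0.5943995  0.15459423 0.048     ]
```

View pics/crop_top.png

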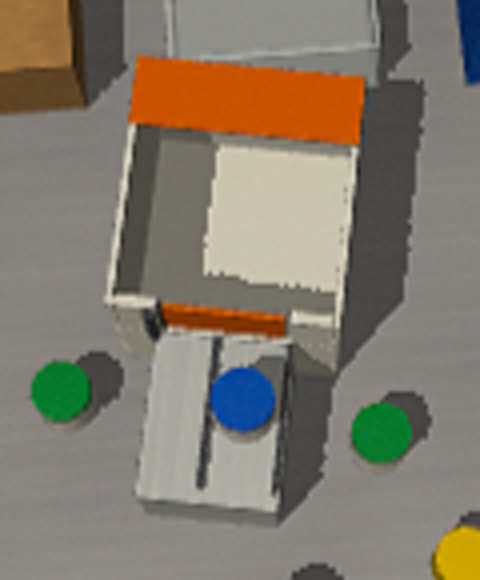

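View pics/crop_side.png

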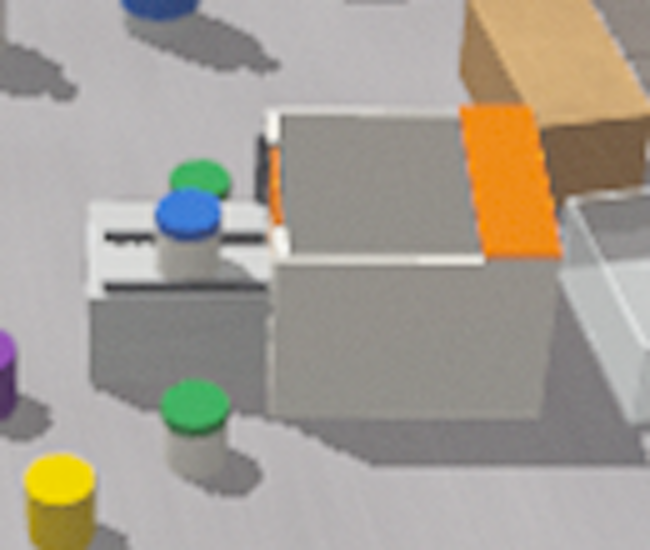

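The crop confirms the blue-capped pot in the right-hand lane, at crop (243,400), which is image (250,189). The plain part of the shelf is to its left and the flap is shut at image (245,169). Next I derive the bin frame from the cover strip, check it with an overlay, and work out the moves.

```bash
cat >> h.py <<'E'
PSI=np.radians(-10.4); O=np.array([.614,.032])
EX=np.array([np.cos(PSI),np.sin(PSI)]); EY=np.array([-np.sin(PSI),np.cos(PSI)])
def b2w(x,y): return O+x*EX/1e3+y*EY/1e3
def w2b(p): d=(np.asarray(p)[:2]-O)*1e3; return np.array([d@EX,d@EY])
def fingers():
    from scipy.spatial.transform import Rotation as R
    s=bot.observe(); M=R.from_quat(s["eef_rot"]).as_matrix(); t=np.array(s["tool_pos"])
    print("t",s["clock"],"tip z",round(t[2]-.199*-M[2,2],4),"tilt",np.round(M[:2,2],3),"F",np.round(s["force"],1))
    g=(t+.199*M[:,2]); w=s["grip_width"]*.094/2+.00625
    print("finger+",np.round(w2b(g+w*M[:,1]),1),"finger-",np.round(w2b(g-w*M[:,1]),1),"mid",np.round(w2b(g),1),
     "yline deg in bin",round(np.degrees(np.arctan2(M[1,1],M[0,1])-PSI),1))
    return t,M,s
def togo(xb,yb,ztip,ang):
    t,M,s=fingers(); g=b2w(xb,yb); d=np.array([g[0]-t[0],g[1]-t[1],ztip+.199-t[2]])
    cur=np.degrees(np.arctan2(M[1,1],M[0,1])-PSI); turn=-(ang-cur); turn=(turn+180)%360-180
    print("shift in tool axes mm",np.round(M.T@d*1e3,1),"shares",np.round(M.T@d/.12,3),"turn deg",round(turn,1))
E
python3 - <<'E'
from h import *
P=[(-120,50,80),(-120,-50,80),(0,50,80),(0,-50,80),(130,79,140),(130,-79,140),(180,79,140),(180,-79,140),(-120,6,88),(0,6,88),(2,44,131),(2,-42,131),(0,-75,135),(0,75,135)]
for n,roi,k in(("top",(190,90,310,235),4),("side",(200,140,330,250),5)):
    c=cam(n); x0,y0,x1,y1=roi
    im=cv2.resize(c[0][y0:y1,x0:x1],None,fx=k,fy=k,interpolation=cv2.INTER_CUBIC)
    for x,y,z in P:
        q=proj(c,[*b2w(x,y),z/1e3])-[x0,y0]; q=(q+.5)*k; cv2.drawMarker(im,tuple(int(i) for i in q),(255,0,255),cv2.MARKER_CROSS,12,1)
    save(im,"ov_%s.png"%n)
    h=cv2.cvtColor(c[0],cv2.COLOR_RGB2HSV); m=cv2.inRange(h,(100,150,60),(125,255,255)); m[:y0]=0;m[y1:]=0;m[:,:x0]=0;m[:,x1:]=0
    cs,_=cv2.findContours(m,0,1); q=max(cs,key=cv2.contourArea)
    if n=="top": a,_=cv2.minEnclosingCircle(q); print("pot bin",w2b(onz(c,*a,.128)))
    else: r=cv2.boundingRect(q); print(r,"side top-centre",w2b(onz(c,r[0]+(r[2]-1)/2,r[1]+(r[2]*.62)/2,.128)))
togo(-72,7,.20,26)
a=np.vstack([cv2.imread("pics/ov_top.png")]); b=cv2.imread("pics/ov_side.png")
H=580; w=np.full((H,480+650,3),0,np.uint8); w[:,:480]=a; w[:550,480:]=b
cv2.imwrite("pics/ov.png",cv2.resize(w,(800,int(H*800/1130)),interpolation=cv2.INTER_AREA))
E
```

```text
pot bin [-53.2984087  -18.72039146]
(231, 178, 13, 10) side top-centre [-52.39900692 -23.66630987]
t 0.3 tip z 0.2055 tilt [-0.  0.] F [-0.5 -0.4  0.4]
finger+ [-176.1 -735.6] finger- [-237.8 -648.8] mid [-207.  -692.2] yline deg in bin -54.6
shift in tool axes mm [ 515.3 -491.6    5.7] shares [ 4.294 -4.097  0.047] turn deg -80.6
```

View pics/ov.png

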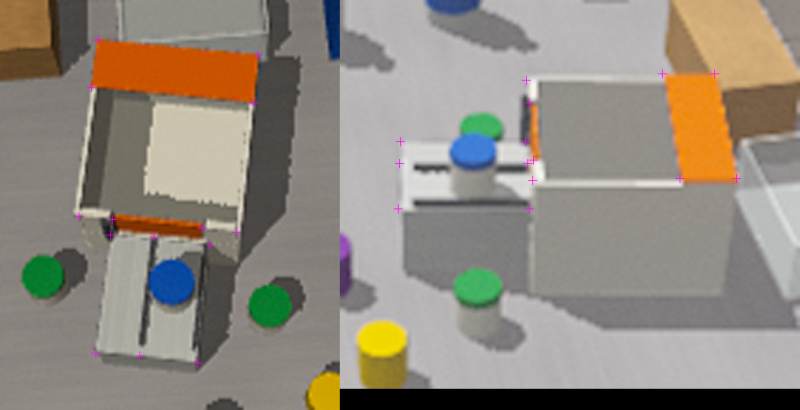

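The overlay crosses sit on the shelf, strip, flap and wall corners in both views to about 1–2 mm, so the frame is good. The used pot is at bin x ≈ −53, y ≈ −20 mm. Now I move over.

servo_tool(
  rows="0.18 -0.17 0 0 0;0.18 -0.17 0 0 0;0.18 -0.17 0 0 0;0.18 -0.17 0 0 0;0.18 -0.17 0 0 0;0.18 -0.17 0 0 0;0.18 -0.17 0 0 0;0.18 -0.17 0 0 0;0.18 -0.17 0 0 0;0.18 -0.17 0 0 0;0.18 -0.17 0 0 0;0.18 -0.17 0 0 0",
)

```text
clock: 1.3
tool_pos: [0.4171, -0.2787, 0.4048]
eef_rot: [0.976, 0.217, 0.0, 0.0]
force: [0.7, -0.3, 0.3]
grip_width: 1.003
grasp_force: 0.0
```

servo_tool(
  rows="0.18 -0.17 0 0 0;0.18 -0.17 0 0 0;0.18 -0.17 0 0 0;0.18 -0.17 0 0 0;0.18 -0.17 0 0 0;0.18 -0.17 0 0 0;0.18 -0.17 0 0 0;0.18 -0.17 0 0 0;0.18 -0.17 0 0 0;0.18 -0.17 0 0 0;0.17 -0.17 0 0 0;0.1 -0.1 0 0 0",
)

```text
clock: 2.3
tool_pos: [0.5425, 0.0422, 0.4048]
eef_rot: [0.976, 0.218, 0.0, -0.0]
force: [-0.6, -0.1, -0.8]
grip_width: 1.001
grasp_force: 0.0
```

servo_tool(
  rows="0 0 0 -0.038 0;0 0 0 -0.038 0;0 0 0 -0.038 0;0 0 0 -0.038 0;0 0 0 -0.038 0;0 0 0 -0.038 0;0 0 0 -0.038 0;0 0 0 -0.038 0;0 0 0 -0.038 0;0 0 0 -0.038 0;0 0 0 -0.038 0;0 0 0 -0.03 0",
)

```text
clock: 3.3
tool_pos: [0.5419, 0.0391, 0.4047]
eef_rot: [0.602, 0.799, 0.0, 0.0]
force: [-0.6, 0.1, -0.1]
grip_width: 0.998
grasp_force: 0.0
```

```bash
python3 -c "
from h import *
togo(-72,7.5,.20,26)"
```

```text
t 3.3 tip z 0.2057 tilt [ 0. -0.] F [-0.6  0.1 -0.1]
finger+ [-24.6  17.6] finger- [-119.8  -29.7] mid [-72.2  -6.1] yline deg in bin 26.4
shift in tool axes mm [12.1  6.2  5.7] shares [0.101 0.052 0.048] turn deg 0.4
```

servo_tool(
  rows="0.1 0.04 0 0 0;0 0 0.2 0 0;0 0 0.2 0 0;0 0 0.15 0 0;0 0 0 0 0",
)

```text
clock: 3.72
tool_pos: [0.5423, 0.0516, 0.3356]
eef_rot: [0.604, 0.797, -0.002, -0.002]
force: [-1.1, -0.2, 0.4]
grip_width: 0.998
grasp_force: 0.0
```

Run:
```python
from h import *
togo(-74,7.5,.093,26)
c=cam("top"); s=cam("side")
a=cv2.resize(c[0][90:235,180:310],None,fx=3,fy=3,interpolation=cv2.INTER_CUBIC); b=cv2.resize(s[0][125:260,190:330],None,fx=2.8,fy=3.222,interpolation=cv2.INTER_CUBIC)
save(np.hstack([a,b[:435]]),"pre.png")
```

```text
t 3.7167 tip z 0.1366 tilt [-0.005 -0.   ] F [-1.1 -0.2  0.4]
finger+ [-27.2  29.5] finger- [-122.7  -17.2] mid [-74.9   6.1] yline deg in bin 26.1
shift in tool axes mm [ 1.   0.7 43.6] shares [0.008 0.006 0.363] turn deg 0.1
```

View pics/pre.png

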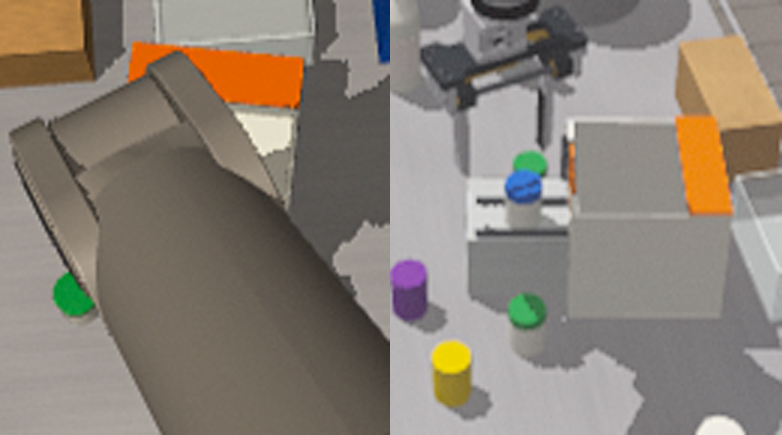

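Fingers are lined up: the flap finger is at about (543,115) in front of the doorway's left part, and the pot finger at (460,145) behind the pot. Descending to 93 mm, then forward until just short of the pot.

servo_tool(
  rows="0.02 0.01 0.12 0 0;0 0 0.12 0 0;0 0 0.12 0 0;0 0 0 0 0;0 0 0 0 0",
)

```text
clock: 4.23
tool_pos: [0.5441, 0.0547, 0.2965]
eef_rot: [0.604, 0.797, 0.0, 0.0]
force: [0.0, 0.4, -0.1]
grip_width: 1.002
grasp_force: 0.0
```

```bash
python3 -c "
from h import *
togo(-38,8,.093,26)"
```

```text
t 4.2333 tip z 0.0975 tilt [0. 0.] F [ 0.   0.4 -0.1]
finger+ [-24.8  33.2] finger- [-120.6  -13.7] mid [-72.7   9.8] yline deg in bin 26.1
shift in tool axes mm [-16.8  30.5   4.5] shares [-0.14   0.254  0.038] turn deg 0.1
```

servo_tool(
  rows="-0.014 0.025 0.035 0 0;-0.014 0.025 0 0 0;-0.014 0.025 0 0 0;-0.014 0.025 0 0 0;-0.014 0.025 0 0 0;-0.014 0.025 0 0 0;-0.014 0.025 0 0 0;-0.014 0.025 0 0 0;-0.014 0.025 0 0 0;-0.014 0.029 0 0 0;0 0 0 0 0;0 0 0 0 0",
)

```text
clock: 5.23
tool_pos: [0.5759, 0.0466, 0.2902]
eef_rot: [0.604, 0.797, -0.002, -0.002]
force: [-19.6, -1.6, 7.8]
grip_width: 0.997
grasp_force: 9.1
```

Run:
```python
from h import *
togo(27,8,.093,26)
c=cam("top"); s=cam("side")
a=cv2.resize(c[0][90:235,180:310],None,fx=3,fy=3,interpolation=cv2.INTER_CUBIC); b=cv2.resize(s[0][150:241,205:305],None,fx=4.78,fy=4.78,interpolation=cv2.INTER_CUBIC)
save(np.hstack([a[:430],b[:430]]),"open.png")
```

```text
t 5.2333 tip z 0.0913 tilt [-0.006 -0.001] F [-19.6  -1.6   7.8]
finger+ [ 6.4 30.4] finger- [-89.  -16.4] mid [-41.3   7. ] yline deg in bin 26.1
shift in tool axes mm [-29.1  60.5  -2.1] shares [-0.242  0.504 -0.018] turn deg 0.1
```

View pics/open.png

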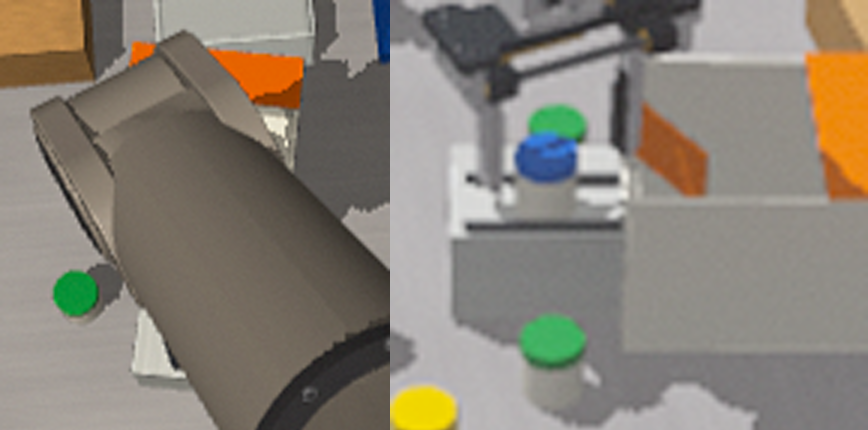

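```bash
cat >> h.py <<'E'
def flap(n):
    s=cam("side"); save(s[0],n); h=cv2.cvtColor(s[0],cv2.COLOR_RGB2HSV)
    m=cv2.inRange(h,(3,140,60),(18,255,255)); m[:,:250]=0; m[:,291:]=0; m[:165]=0; m[205:]=0
    k,l,st,ce=cv2.connectedComponentsWithStats(m); 
    for i in range(1,k):
        if st[i][4]>15:
            ys,xs=np.where(l==i); x=xs.max(); v=ys[xs==x]; e=w2b(onz(s,x+.5,v.min(),.131))
            print("flap blob",st[i],"edge bin",np.round(e,1),"angle",round(float(np.arctan2(e[0]-4,44-e[1])),2),"len",round(float(np.hypot(e[0]-4,44-e[1])),1))
    m=cv2.inRange(h,(100,150,60),(125,255,255)); m[:150]=0;m[240:]=0;m[:,:215]=0;m[:,300:]=0
    cs,_=cv2.findContours(m,0,1)
    if cs: r=cv2.boundingRect(max(cs,key=cv2.contourArea)); print("cap",r,np.round(w2b(onz(s,r[0]+(r[2]-1)/2,r[1]+r[2]*.31,.128)),1))
E
python3 -c "
from h import *
flap('s1.png'); fingers()"
```

```text
flap blob [257 172  14  19 145] edge bin [ 55.3 -27.2] angle 0.62 len 87.7
cap (232, 178, 12, 10) [-50.8 -22.1]
t 5.3833 tip z 0.0913 tilt [-0.006 -0.001] F [-19.1  -1.2   7.4]
finger+ [ 6.3 30.3] finger- [-89.  -16.4] mid [-41.4   7. ] yline deg in bin 26.1
```

The flap is open 0.62 rad, with the finger working at a short lever near the hinge (about 20 N), and the pot has not moved. I nudge forward and left and turn slightly to open the flap further before touching the pot.

servo_tool(
  rows="-0.004 0.008 -0.01 0 0;-0.004 0.008 0 0 0;-0.004 0.008 0 0 0;-0.004 0.008 0 0 0;0 0 0 0.006 0;0 0 0 0.006 0;0 0 0 0.006 0;0 0 0 0.004 0;0 0 0 0 0",
)

```text
clock: 6.13
tool_pos: [0.5808, 0.0453, 0.2914]
eef_rot: [0.632, 0.775, -0.002, -0.001]
force: [-9.3, -2.5, -1.5]
grip_width: 1.0
grasp_force: 3.8
```

```bash
python3 -c "
from h import *
flap('s2.png'); togo(-34,12,.093,22); print(bot.observe()['wrist_torque'])"
```

```text
flap blob [259 171  18  17 191] edge bin [76.6 -1. ] angle 1.02 len 85.5
cap (232, 178, 12, 10) [-50.8 -22.1]
t 6.1833 tip z 0.0924 tilt [-0.004 -0.001] F [-10.   -1.6  -3. ]
finger+ [13.6 26.7] finger- [-85.1 -13.3] mid [-35.8   6.7] yline deg in bin 22.1
shift in tool axes mm [ 4.2  2.8 -0.6] shares [ 0.035  0.023 -0.005] turn deg 0.1
[-0.44222176  2.07438469  0.06085575]
```

servo_tool(
  rows="0.01 0.005 0 0 0;0.01 0.004 0 0 0;0.012 0.004 0 0 0;0 0 0 0 0;0 0 0 0 0;0 0 0 0 0",
)

```text
clock: 6.68
tool_pos: [0.5822, 0.0479, 0.2915]
eef_rot: [0.632, 0.775, -0.002, -0.0]
force: [-4.0, -8.6, -4.1]
grip_width: 1.003
grasp_force: 5.0
```

```bash
python3 -c "
from h import *
flap('s3.png'); togo(30,11,.093,22)"
```

```text
flap blob [260 171  20  14 205] edge bin [87.8 15. ] angle 1.24 len 88.6
cap (232, 178, 12, 10) [-50.8 -22.1]
t 6.7333 tip z 0.0925 tilt [-0.003 -0.003] F [-3.3 -9.5 -4. ]
finger+ [14.8 29.1] finger- [-84.  -10.7] mid [-34.6   9.2] yline deg in bin 22.0
shift in tool axes mm [-22.9  59.9  -0.7] shares [-0.191  0.499 -0.006] turn deg -0.0
```

The flap is at 1.24 rad with the lane clear and the pot untouched. Now I push the pot.

servo_tool(
  rows="-0.01 0.025 0 0 0;-0.01 0.025 0 0 0;-0.01 0.025 0 0 0;-0.01 0.025 0 0 0;-0.01 0.025 0 0 0;-0.01 0.025 0 0 0;-0.01 0.025 0 0 0;-0.01 0.025 0 0 0;-0.01 0.025 0 0 0;-0.01 0.025 0 0 0;-0.01 0.025 0 0 0;0 0 0 0 0",
)

```text
clock: 7.73
tool_pos: [0.6183, 0.0435, 0.2925]
eef_rot: [0.631, 0.775, 0.0, 0.0]
force: [1.0, -2.9, -0.7]
grip_width: 0.999
grasp_force: 1.4
```

```bash
python3 -c "
from h import *
flap('s4.png'); togo(32,10,.093,22)"
```

```text
flap blob [255 169  11  11 108] edge bin [43.3 42.2] angle 1.52 len 39.4
flap blob [271 169   9  11  90] edge bin [90.  42.3] angle 1.55 len 86.0
cap (241, 179, 13, 9) [-20.3 -28.8]
t 7.7833 tip z 0.0936 tilt [0.001 0.   ] F [ 1.8 -2.8 -1. ]
finger+ [51.7 32.2] finger- [-47.3  -7.9] mid [ 2.2 12.2] yline deg in bin 22.1
shift in tool axes mm [-13.2  27.    0.6] shares [-0.11   0.225  0.005] turn deg 0.1
```

servo_tool(
  rows="-0.015 0.022 0 0 0;-0.015 0.022 0 0 0;-0.015 0.022 0 0 0;-0.012 0.022 0 0 0;-0.012 0.022 0 0 0;-0.012 0.022 0 0 0;-0.01 0.022 0 0 0;-0.01 0.022 0 0 0;-0.01 0.022 0 0 0;-0.01 0.022 0 0 0;0 0 0 0 0;0 0 0 0 0",
)

```text
clock: 8.78
tool_pos: [0.6458, 0.0444, 0.2937]
eef_rot: [0.629, 0.777, 0.005, -0.004]
force: [-10.0, 44.6, 9.2]
grip_width: 0.994
grasp_force: 24.4
```

Run:
```python
from h import *
flap('s5.png'); togo(-75,10,.093,22)
f=cv2.imread('pics/s5.png'); cv2.imwrite('pics/s5c.png',cv2.resize(f[130:250,200:330],None,fx=4,fy=4,interpolation=cv2.INTER_CUBIC))
```

```text
flap blob [256 168  18  12 182] edge bin [70.4 47.8] angle 1.63 len 66.5
cap (247, 179, 12, 10) [ -2.6 -27.2]
t 8.8333 tip z 0.0948 tilt [0.    0.013] F [-9.  44.9  8.6]
finger+ [77.9 40.8] finger- [-20.5   0.2] mid [28.7 20.5] yline deg in bin 22.4
shift in tool axes mm [ 32.3 -99.2   1.8] shares [ 0.269 -0.827  0.015] turn deg 0.4
```

View pics/s5c.png

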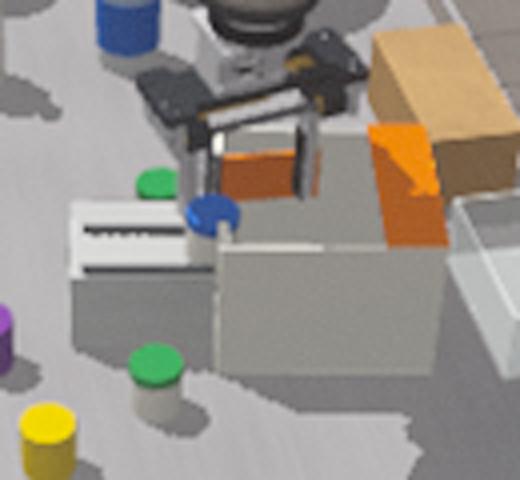

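The push now shows 45 N in y. The pot, with its cap at crop (213,213), is near the sill, and the finger has slipped to its left side and is pressing it against the right lip. I back off, keeping the flap open, and re-place the finger behind the pot.

servo_tool(
  rows="0.023 0.009 0 0 0;0.023 0.009 0 0 0;0.023 0.009 0 0 0;0.023 0.009 0 0 0;0.01 -0.026 0 0 0;0.01 -0.026 0 0 0;0.01 -0.026 0 0 0;0.01 -0.026 0 0 0;0.01 -0.026 0 0 0;0.01 -0.026 0 0 0;0 0 0 0 0;0 0 0 0 0",
)

```text
clock: 9.83
tool_pos: [0.6282, 0.0489, 0.2924]
eef_rot: [0.632, 0.775, -0.001, 0.0]
force: [0.9, -5.2, 1.1]
grip_width: 1.0
grasp_force: 2.8
```

```bash
python3 -c "
from h import *
flap('s6.png'); togo(8,2,.094,22)"
```

```text
flap blob [255 168  13  12 129] edge bin [50.3 47.7] angle 1.65 len 46.5
flap blob [273 168   7  11  56] edge bin [90.5 47.8] angle 1.61 len 86.5
cap (246, 179, 12, 9) [ -5.8 -27.2]
t 9.8833 tip z 0.0934 tilt [-0.001 -0.001] F [ 0.9 -4.5  2. ]
finger+ [60.2 38.9] finger- [-38.3  -1. ] mid [10.9 19. ] yline deg in bin 22.1
shift in tool axes mm [-14.8  -9.2  -0.6] shares [-0.123 -0.077 -0.005] turn deg 0.1
```

servo_tool(
  rows="0.011 -0.027 0 0 0;0.011 -0.027 0 0 0;-0.02 -0.008 0 0 0;-0.02 -0.008 0 0 0;-0.02 -0.008 0 0 0;-0.02 -0.008 0 0 0;-0.02 -0.008 0 0 0;-0.024 -0.01 0 0 0;0 0 0 0 0;0 0 0 0 0",
)

```text
clock: 10.72
tool_pos: [0.6187, 0.0352, 0.2923]
eef_rot: [0.631, 0.775, -0.0, -0.0]
force: [-2.1, -1.0, -0.8]
grip_width: 1.0
grasp_force: 1.1
```

```bash
python3 -c "
from h import *
flap('s7.png'); togo(36,2.5,.094,22)"
```

```text
flap blob [255 170  11  11 111] edge bin [43.  36.7] angle 1.39 len 39.7
flap blob [271 171   9  12  83] edge bin [88.7 25.8] angle 1.36 len 86.6
cap (246, 178, 12, 10) [ -5.6 -22. ]
t 10.7667 tip z 0.0933 tilt [-0.001  0.   ] F [-1.5 -1.  -1.2]
finger+ [53.3 24.1] finger- [-45.4 -16. ] mid [3.9 4.1] yline deg in bin 22.1
shift in tool axes mm [-13.5  29.   -0.7] shares [-0.112  0.242 -0.006] turn deg 0.1
```

servo_tool(
  rows="-0.01 0.02 0 0 0;-0.01 0.02 0 0 0;-0.01 0.02 0 0 0;-0.01 0.02 0 0 0;-0.01 0.02 0 0 0;-0.01 0.02 0 0 0;-0.009 0.02 0 0 0;-0.009 0.02 0 0 0;-0.009 0.02 0 0 0;-0.009 0.02 0 0 0;-0.008 0.02 0 0 0;-0.008 0.02 0 0 0",
)

```text
clock: 11.77
tool_pos: [0.6502, 0.0279, 0.2925]
eef_rot: [0.631, 0.776, 0.0, 0.0]
force: [-1.6, -1.5, -0.3]
grip_width: 0.998
grasp_force: 0.7
```

servo_tool(
  rows="0 0 0 0 0;0 0 0 0 0;0 0 0 0 0",
)

```text
clock: 12.02
tool_pos: [0.65, 0.0278, 0.2926]
eef_rot: [0.631, 0.775, 0.0, 0.0]
force: [1.5, -1.6, -0.4]
grip_width: 1.002
grasp_force: 0.7
```

Run:
```python
from h import *
flap('s8.png'); togo(-90,6,.094,22)
f=cv2.imread('pics/s8.png'); cv2.imwrite('pics/s8c.png',cv2.resize(f[130:250,200:330],None,fx=4,fy=4,interpolation=cv2.INTER_CUBIC))
```

```text
flap blob [255 170  21  12 221] edge bin [75.8 31.3] angle 1.4 len 72.9
t 12.0667 tip z 0.0936 tilt [0. 0.] F [ 0.3 -1.5  0.5]
finger+ [85.4 22.4] finger- [-13.  -17.6] mid [36.2  2.4] yline deg in bin 22.1
shift in tool axes mm [  50.8 -115.5   -0.5] shares [ 0.423 -0.962 -0.004] turn deg 0.1
```

View pics/s8c.png

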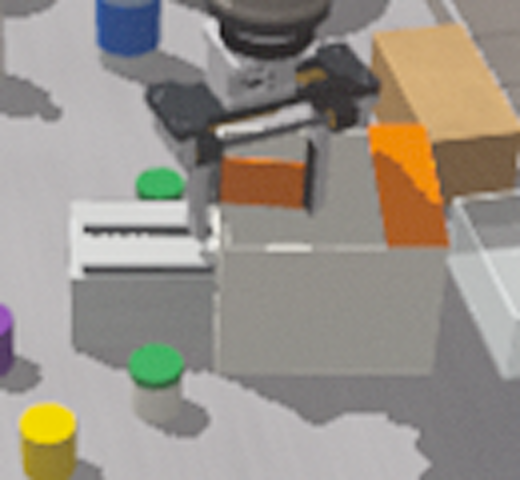

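The pot is gone from the shelf and is in the bin. Withdrawing straight back so the flap closes after the finger.

servo_tool(
  rows="0.02 -0.05 0 0 0;0.02 -0.05 0 0 0;0.02 -0.05 0 0 0;0.02 -0.05 0 0 0;0.02 -0.05 0 0 0;0.02 -0.05 0 0 0;0.02 -0.05 0 0 0;0.02 -0.05 0 0 0;0.02 -0.05 0 0 0;0.02 -0.05 0 0 0;0.02 -0.05 0 0 0;0.02 -0.05 0 0 0",
)

```text
clock: 13.07
tool_pos: [0.5726, 0.0417, 0.2923]
eef_rot: [0.631, 0.776, -0.0, -0.0]
force: [-2.1, -2.2, -0.4]
grip_width: 0.997
grasp_force: 0.9
```

servo_tool(
  rows="0.02 -0.05 0 0 0;0.02 -0.05 0 0 0;0.02 -0.05 0 0 0;0.02 -0.05 0 0 0;0.02 -0.05 0 0 0;0.02 -0.05 0 0 0;0 0 0 0 0",
)

```text
clock: 13.65
tool_pos: [0.5342, 0.0487, 0.2926]
eef_rot: [0.631, 0.776, -0.0, -0.0]
force: [1.1, -0.4, -0.2]
grip_width: 1.001
grasp_force: 0.0
```

```bash
python3 -c "
from h import *
fingers()"
```

```text
t 13.65 tip z 0.0936 tilt [-0. -0.] F [ 1.1 -0.4 -0.2]
finger+ [-32.2  22.1] finger- [-130.9  -18.1] mid [-81.5   2. ] yline deg in bin 22.1
```

Clear of the flap. Now I lift, then move the arm aside toward −y so the top camera can see the bin.

servo_tool(
  rows="0 0 -0.2 0 0;0 0 -0.2 0 0;0 0 -0.2 0 0;0 0 -0.2 0 0;0 0 -0.2 0 0;-0.2 -0.1 0 0 0;-0.2 -0.1 0 0 0;-0.2 -0.1 0 0 0;-0.2 -0.1 0 0 0;-0.2 -0.1 0 0 0;-0.2 -0.1 0 0 0;-0.2 -0.1 0 0 0",
)

```text
clock: 14.65
tool_pos: [0.4867, -0.1345, 0.4127]
eef_rot: [0.631, 0.776, 0.0, 0.0]
force: [-0.3, -0.2, 0.1]
grip_width: 0.999
grasp_force: 0.0
```

servo_tool(
  rows="-0.2 0 0 0 0;-0.2 0 0 0 0;-0.2 0 0 0 0;-0.2 0 0 0 0;-0.2 0 0 0 0;-0.2 0 0 0 0;-0.2 0 0 0 0;0 0 0 0 0;0 0 0 0 0;0 0 0 0 0",
)

```text
clock: 15.48
tool_pos: [0.5213, -0.2972, 0.4123]
eef_rot: [0.631, 0.776, 0.0, -0.0]
force: [-0.0, -0.9, 0.5]
grip_width: 1.003
grasp_force: 0.0
```

Run:
```python
from h import *
flap('s9.png'); c=cam("top"); s=cam("side"); fingers()
a=cv2.resize(c[0][90:240,180:320],None,fx=2.8,fy=2.8,interpolation=cv2.INTER_CUBIC); b=cv2.resize(s[0][130:250,200:310],None,fx=3.5,fy=3.5,interpolation=cv2.INTER_CUBIC)
save(np.hstack([a,b]),"end.png")
```

```text
t 15.6333 tip z 0.2137 tilt [0. 0.] F [-0.3  0.9  0.1]
finger+ [  17.5 -320. ] finger- [ -81.1 -360.2] mid [ -31.8 -340.1] yline deg in bin 22.2
```

View pics/end.png

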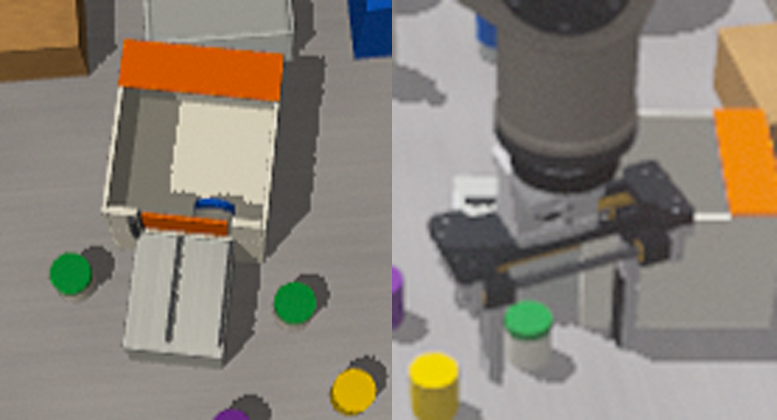

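The shelf is empty, the flap is shut at crop (185,222), and the blue cap is inside the bin at (215,205). I check that it is consistent with lying on the floor, then hand in.

Run:
```python
from h import *
c=cam("top"); h=cv2.cvtColor(c[0],cv2.COLOR_RGB2HSV)
m=cv2.inRange(h,(100,150,60),(125,255,255)); m[:140]=0;m[180:]=0;m[:,:225]=0;m[:,285:]=0
x,y,w,k=cv2.boundingRect(m); print(x,y,w,k)
for z in(.01,.052,.09): print(z,np.round(w2b(onz(c,x+w/2,y,z)),1), "width mm",round(w*np.linalg.norm(onz(c,x+1,y,z)-onz(c,x,y,z))*1e3))
m=cv2.inRange(h,(4,150,60),(18,255,255)); m[:155]=0;m[185:]=0;m[:,:220]=0;m[:,290:]=0
print("flap",cv2.minAreaRect(cv2.findNonZero(m)))
```

```text
250 161 14 5
0.01 [ 64.  -22.8] width mm 43
0.052 [ 51. -25.] width mm 41
0.09 [ 39.2 -26.9] width mm 39
flap ((245.02474975585938, 169.2524871826172), (30.54764175415039, 5.2736968994140625), 5.710593223571777)
```

```bash
python3 -c "
from plant import bot
print(bot.close_job())"
```

```text
the job is handed in; nothing more can be done
None
```

The used pot is in the bin, the flap is shut and the job is handed in at about 16 s; the arm's path stayed clear of the other things, though a first push slipped beside the pot (about 45 N at the wrist) and had to be redone with the flap held open.

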